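# Stack the lidded parts boxes

### The arm

A 6-joint arm with a two-finger parallel gripper is mounted at the origin on a cart in front of the work surface, level with it; the furniture and walls round the work are solid. World frame = base frame: x ahead of the robot, y to its left, z up, the work surface at z = 0. Lengths are in m, angles in rad, forces in N, time in s.
With the tool pointing down it reaches from about 0.375 to 0.925 m from the base axis. Payload 5.7 kg.
Tool frame: the origin (TCP) lies on the centre line of the jaws, within the pads' length; the fingertips stand 14 mm ahead of it and the grasp point (between the pads) lies 5 mm behind it (tip_reach is the distance from the TCP to the fingertips, in m); z points along the fingers, y is the line along which they close (so a half turn about z gives the same grasp; the last joint's range is limited). The gripper opens to 85 mm and grips with 20 to 120 N. Pads are 22 mm wide; open, the fingers measure 114 mm over their backs; the gripper's body (76 mm by 85 mm) begins 54 mm behind the grasp point. The pads swing forward as they close: fully open they stand 13 mm farther back than shut.
Start: joints at [1.183, 0.359, 1.51, -0, 1.272, -0.115], TCP at [0.162, 0.578, 0.205] pointing down, gripper open.
Joint ranges: [-2.97, 2.97], [-1.01, 2.36], [0.21, 2.38], [-0.96, 4.11], [0.2, 2.71], [-2.98, 2.98]. Speed limits (rad/s): [2.39, 2.39, 3.14, 3.14, 3.14, 3.14].

### API

Orientations are given as a rotation vector (axis times angle).
In Python, from rig import get_obs, snapshot, close_job, tip_reach gives the robot as it stands.
- The arm moves only by the shell command python3 -m creep 'ROWS' [OPENING] [FORCE]. ROWS is JSON, a list of rows, each an object of numbers: "tx", "ty", "tz": the shift along the world's x, y, z in mm; "spin": the turn about the world's z in degrees. In form: [{"tx": .., "ty": .., "tz": .., "spin": ..}, ...]. A call has 1 to 5 rows; each row is the pose to reach, as a shift and turn from the pose commanded when the call began; what a row does not reach only later rows make up. A row lasts 1/10 s, in which the tool goes at most 50 mm and 8.59 degrees, less where a joint would pass 70% of its speed; a pose out of reach is approached as far as the arm can. A call with a gripper value outside its range is refused whole. OPENING is the closure, from -1 (fully open) to 1 (shut), set as the call begins (- or left out, the last holds). The fingers move at their own pace and stop on an object; FORCE is the grip in N (left out, the last holds). Time passes only in rows, so rows that repeat a pose let the fingers close. It gives the time, the measured TCP pose, the force, the opening and the grip force at its end, in the units of the state.
- get_obs(): the state, without advancing time (a new reading comes with each control period).
- snapshot(name): name is "scene" or "top"; returns a dict with "image" (420x560x3 uint8, red, green, blue), "fx", "fy", "cx", "cy" (pixels), "k1" (the pictures are not rectified: a ray, as slopes to the right and down, at radius r is drawn at 1 + k1 r^2 times it, then the intrinsics apply), "R" (3x3) and "t" (3): a world point X has camera coordinates R X + t. Camera axes: x right, y down, z forward; pixel columns grow to the right and rows downward; lengths in m; the calibration is good to about 2 mm. A picture is of the moment at which its call begins. There is no depth.
- close_job(): hands the job in; it is judged then, once.
The state is a dict: "time_s": time; "qpos": joint angles; "qd": joint speeds; "tau": joint torques, N m; "position": TCP position; "orientation": TCP orientation; "contact_force": force on the tool from outside, world axes, zero at the start; "ft_torque": the same for the moment, N m; "grip_width": opening from 0.0 (shut) to 1.0 (fully open); "finger_force": force on a finger pad.
Only numpy, scipy, OpenCV 4.12 (cv2) and the standard library are available. Lean on these libraries where they do the work, as an engineer would, in place of code of your own. Each camera call takes 0.05 s, during which the arm holds its last target. There are 200 camera calls.

### The job

Build one tidy stack of the three lidded parts boxes: leave the deepest one where it stands, put the medium one on it, then the shallowest on top of that, each with its four corner feet down in the recesses of the lid below. Set them down rather than drop them, and leave the other things on the bench where they are.

Things in the scene. Friction and masses are not known exactly. Their poses are not given: they have to be found in the camera images.
- deep_box_centre (a point): Centre (half-way up) of the deepest box: lidded grey plastic, 100 mm long (x), 60 wide (y), 80 high (z up, feet included); 0.8 kg, loose. All three boxes share one footprint and differ in height only. Lid (does not open): four square recesses 18 x 18 mm, 6 mm deep, centred at x = +-37, y = +-17 mm. Long sides plain and flat; a small black clip stands out 3 mm at each short end, near the top.
- medium_box_centre (a point): Centre (half-way up) of the medium box: lidded grey plastic, 100 mm long (x), 60 wide (y), 58 high (z up, feet included); 0.3 kg, loose. Each box has four round feet, 7 mm tall, 12 mm in diameter tapering to 8, at x = +-37, y = +-17 mm. They drop 6 mm into another lid's recesses with 3 mm of play all round, leaving a 1 mm gap under the box. Grasp across the 60 mm width.
- shallow_box_centre (a point): Centre (half-way up) of the shallowest box: lidded grey plastic, 100 mm long (x), 60 wide (y), 42 high (z up, feet included); 0.2 kg, loose. Same lid recesses and feet as the other boxes; half a turn makes no difference. Registered, a box's underside (feet) is 6 mm below the top of the lid beneath.
- jar_centre (a point): Centre of a loose round white jar with a blue lid, 56 mm in diameter and 70 mm high, standing behind the boxes; not to be disturbed.
- bush_centre (a point): Centre of a loose round brass-coloured bush, 41 mm in diameter and 35 mm high, standing behind the boxes; not to be disturbed.
There are look-alikes about, which are no part of the job. Leave any purple look-alike of the part that bears medium_box_centre alone. What is shaped like the part that bears shallow_box_centre but purple is not meant.

How it is judged:
On the way:
1. the medium box stands registered on the deepest box (z of medium_box_centre in the frame of deep_box_centre between 0.06 and 0.066 m and horizontal distance between medium_box_centre and deep_box_centre below 0.007 m and angle between the x axis of medium_box_centre and the x axis of deep_box_centre, either way round below 0.17 rad and angle between medium_box_centre's own z axis and vertical below 0.05 rad), for 0.2 s.
At the end, for the whole second after the job is handed in: Medium box on the deepest, shallowest on the medium, feet in the recesses of the lid below: 6 mm deep within 3 mm, centres within 7 mm, long sides parallel within 0.17 rad (either way round), upright within 0.05 rad; the deepest box upright, within 40 mm of its start (all of step 1 and z of shallow_box_centre in the frame of medium_box_centre between 0.041 and 0.047 m and horizontal distance between shallow_box_centre and medium_box_centre below 0.007 m and angle between the x axis of shallow_box_centre and the x axis of medium_box_centre, either way round below 0.17 rad and angle between each of shallow_box_centre, deep_box_centre's own z axis and vertical below 0.05 rad and distance of deep_box_centre from where it was at the start of the episode below 0.04 m); the robot touches nothing.
It fails at once if the jar or the bush was moved more than 30 mm (distance of any of jar_centre, bush_centre from where it was at the start of the episode above 0.03 m).
It fails at once if a box was dropped (fell faster than 0.5 m/s, about 13 mm of free fall, with no finger on it) ((linear speed of medium_box above 0.5 m/s and contact force between the fingers and medium_box below 0.05 N) or (linear speed of shallow_box above 0.5 m/s and contact force between the fingers and shallow_box below 0.05 N)).
It also fails if it takes over 64 s, if anything falls off the work surface, if the arm or the gripper's body presses on something with over 40 N, if the wrist force passes 120 N, or if a joint passes its speed limit or range.

## Working session

There is one attempt and no reset: what is moved stays moved. The work goes in short steps, Python scripts to look and compute and a shell command to move; the robot and the scene stay as the last step left them, time stands still between calls to the robot, and variables do not carry over. Pictures are saved under pics/ and viewed, at most 10 in all, crops included, and the job is handed in when it is done.

```bash
mkdir -p pics; ls; python3 - <<'E'
from rig import get_obs, snapshot, tip_reach
import cv2,json
print(tip_reach,get_obs())
for n in("scene","top"):
    s=snapshot(n); cv2.imwrite(f"pics/{n}0.png",s["image"][:,:,::-1]); print({k:v for k,v in s.items() if k!="image"})
E
```

```text
pics
0.014 {'time_s': 0.0, 'qpos': array([ 1.18290379e+00,  3.59519939e-01,  1.51144010e+00,  1.18307481e-07,
        1.27250147e+00, -1.15092198e-01]), 'qd': array([ 1.61455758e-04,  1.15758727e-04,  1.79895960e-03, -1.03485537e-03,
       -7.82580680e-05, -8.45141197e-04]), 'tau': array([-2.09511149e-03, -5.27617264e+01, -2.78616017e+01, -5.50365858e-04,
        1.31981674e-02, -8.63794668e-06]), 'position': array([0.16138134, 0.57712836, 0.20444183]), 'orientation': array([-4.27122882e-01, -3.11195113e+00,  2.84276530e-03]), 'contact_force': array([0.51972671, 0.1368455 , 0.53538362]), 'ft_torque': array([ 0.01201349, -0.03774512,  0.03225976]), 'finger_force': 0.0, 'grip_width': 1.0007097761423849}
{'fx': 469.14821085507646, 'fy': 469.14821085507646, 'cx': 276.13873863646825, 'cy': 218.90993963679094, 'k1': -0.14662962538537433, 'R': array([[ 0.87386978, -0.48613804,  0.00462778],
       [-0.27666365, -0.50510604, -0.81751154],
       [ 0.39976098,  0.71311829, -0.57589362]]), 't': array([-0.49402442,  0.18155807,  1.25957897])}
{'fx': 494.7103096012939, 'fy': 494.7103096012939, 'cx': 281.0499600275846, 'cy': 205.81425767525735, 'k1': -0.006386597640285436, 'R': array([[ 0.01188626, -0.99973935,  0.01949222],
       [-0.99333018, -0.01404145, -0.11444643],
       [ 0.1146903 , -0.01800187, -0.99323817]]), 't': array([-0.06358955,  0.54157649,  1.31776203])}
```

View pics/scene0.png

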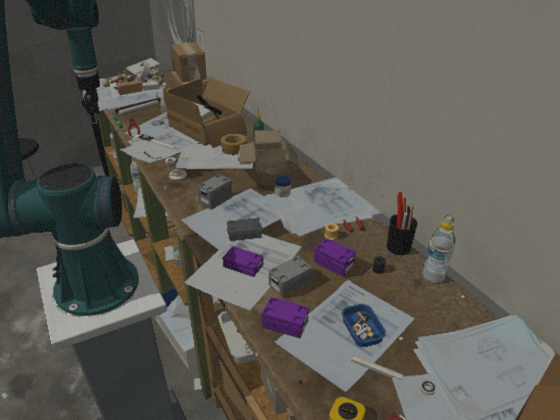

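View pics/top0.png

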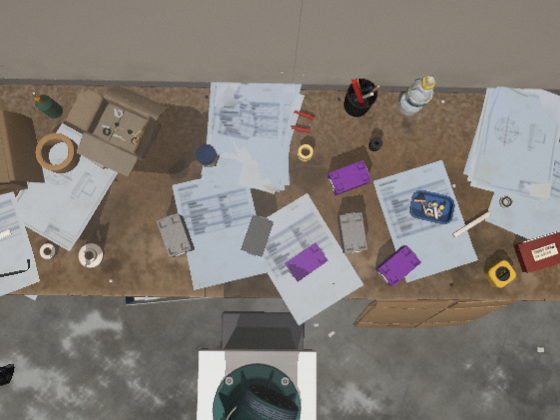

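The scene view shows grey boxes at about (215,191), (244,229) and (292,275), which are (175,235), (257,236) and (352,232) in the top view. The purple look-alikes are at top (307,262), (350,177) and (399,265). The jar is at top (207,155) and the bush at (305,153). Next I'll take a close crop to tell the heights apart.

```bash
python3 - <<'E'
import cv2,numpy as np
a=cv2.imread("pics/scene0.png")[165:305,190:330]; b=cv2.imread("pics/top0.png")[200:270,150:380]
a=cv2.resize(a,None,fx=3.2,fy=3.2,interpolation=cv2.INTER_CUBIC);b=cv2.resize(b,None,fx=3.4,fy=3.4,interpolation=cv2.INTER_CUBIC)
print(a.shape,b.shape)
cv2.imwrite("pics/c_s.png",a);cv2.imwrite("pics/c_t.png",b)
E
```

```text
(448, 448, 3) (238, 782, 3)
```

View pics/c_s.png

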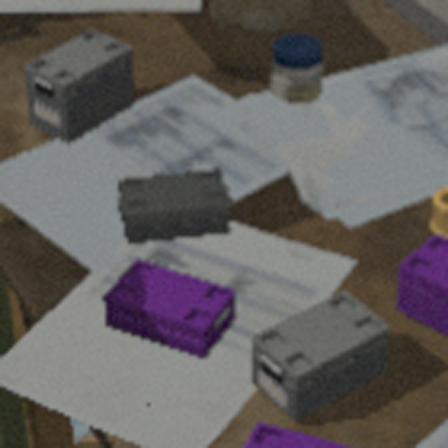

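View pics/c_t.png

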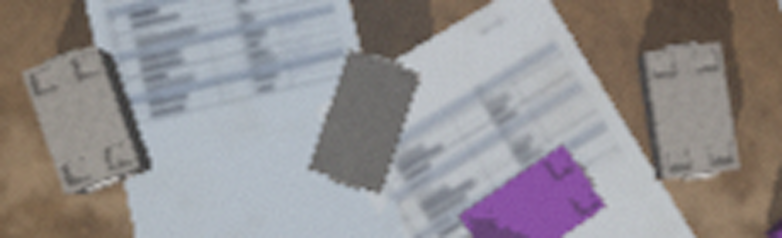

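Deep is the left grey box at top (175,235): tall sides and clear recesses. Medium is the right one at (352,232). Shallow is the dark, shaded one in the middle at (257,236), low in the scene view. Next I'll fit the lid rectangles at their known heights in both cameras.

```bash
cat > v.py <<'E'
import numpy as np,cv2
from scipy.optimize import minimize
from rig import snapshot,get_obs
def proj(s,P):
    c=np.asarray(P)@np.array(s["R"]).T+s["t"]; m=c[:,:2]/c[:,2:]; m=m*(1+s["k1"]*(m**2).sum(1,keepdims=True))
    return m*[s["fx"],s["fy"]]+[s["cx"],s["cy"]]
def unproj(s,uv,z):
    K=np.array([[s["fx"],0,s["cx"]],[0,s["fy"],s["cy"]],[0,0,1]])
    m=cv2.undistortPoints(np.array([[uv]],float),K,np.array([s["k1"],0,0,0.]))[0,0]
    R=np.array(s["R"]);d=R.T@[*m,1];o=-R.T@s["t"];return o+d*(z-o[2])/d[2]
def rect(p,z,hx,hy,n=25):
    t=np.linspace(-.95,.95,n);o=np.ones(n)
    P=np.r_[np.c_[t*hx,o*hy],np.c_[t*hx,-o*hy],np.c_[o*hx,t*hy],np.c_[-o*hx,t*hy]]
    c,s=np.cos(p[2]),np.sin(p[2]);return np.c_[P@[[c,s],[-s,c]]+p[:2],np.full(len(P),z)]
def fit(shots,p0,z,clip=25):
    sc=np.array([.01,.01,.1]);data=[]
    for s in shots:
        L=cv2.cvtColor(s["image"],cv2.COLOR_RGB2LAB).astype(np.float32)
        data.append((s,L))
    def samp(L,uv): return cv2.remap(L,uv[:,0].astype(np.float32),uv[:,1].astype(np.float32),cv2.INTER_LINEAR)[:,0]
    meds=[np.median(np.r_[tuple(samp(L,proj(s,rect(p0,z,a,b))) for a,b in((.02,.01),(.012,.006),(.02,.004)))],0) for s,L in data]
    def cost(q):
        p=p0+q*sc;c=0
        for (s,L),m in zip(data,meds):
            D=lambda k:np.clip(np.linalg.norm(samp(L,proj(s,rect(p,z,.05+k,.03+k)))-m,axis=1),0,clip).mean()
            c+=D(-.0025)+D(-.005)-D(.0025)-D(.005)
        return c
    best=min((minimize(cost,q0,method="Nelder-Mead",options=dict(initial_simplex=np.array(q0)+.6*np.r_[np.zeros((1,3)),np.eye(3)])) for q0 in([0,0,0],[.3,.3,.5],[-.3,-.3,-.5])),key=lambda r:r.fun)
    return p0+best.x*sc,best.fun
E
python3 - <<'E'
from v import *
T=snapshot("top");S=snapshot("scene")
for n,c,h in(("deep",[[25,72],[97,47],[143,160],[68,192]],.08),("med",[[643,45],[720,42],[738,165],[660,178]],.058),("shal",[[350,52],[418,70],[378,190],[308,168]],.042)):
    P=np.array([unproj(T,[150+u/3.4,200+v/3.4],h) for u,v in c]);ctr=P.mean(0)
    L=(P[0]+P[1]-P[2]-P[3])/2;W=(P[0]+P[3]-P[1]-P[2])/2
    p0=np.r_[ctr[:2],np.arctan2(L[1],L[0])]
    print(n,p0.round(4),"size",np.linalg.norm(L).round(3),np.linalg.norm(W).round(3))
    for nm,sh in(("T",[T]),("S",[S]),("TS",[T,S])):
        p,f=fit(sh,p0,h);print("  ",nm,p.round(4),np.degrees(p[2]).round(1),round(f,1))
for n,uv,z in(("jar",(207,155),.07),("bush",(305,153),.035)):print(n,unproj(T,uv,z).round(3))
E
```

```text
deep [0.4576 0.2208 0.3971] size 0.096 0.06
   T [0.4569 0.2245 0.385 ] 22.1 -28.0
   S [0.453  0.224  0.3814] 21.9 -20.7
   TS [0.4546 0.2237 0.3475] 19.9 -46.8
med [ 0.473  -0.2488  0.1319] size 0.101 0.061
   T [ 0.47   -0.2491  0.1729] 9.9 -31.7
   S [ 0.4676 -0.2476  0.1531] 8.8 -28.9
   TS [ 0.4686 -0.2486  0.1573] 9.0 -58.5
shal [ 0.4608  0.0075 -0.3173] size 0.099 0.057
   T [ 0.4608  0.0076 -0.3139] -18.0 -42.1
   S [ 0.4553  0.0063 -0.3178] -18.2 -32.5
   TS [ 0.4582  0.0075 -0.3046] -17.5 -62.8
jar [0.672 0.144 0.07 ]
bush [ 0.69  -0.121  0.035]
```

```bash
python3 -m creep '[{"tx":40,"ty":-31,"spin":3},{"tx":80,"ty":-62,"spin":6},{"tx":120,"ty":-94,"spin":9},{"tx":160,"ty":-125,"spin":12},{"tx":200,"ty":-156,"spin":15}]' -1 60
python3 -m creep '[{"tx":20,"ty":-40},{"tx":40,"ty":-80},{"tx":60,"ty":-120},{"tx":80,"ty":-160},{"tx":100,"ty":-200}]'
python3 -m creep '[{"tx":2,"ty":-44},{"tx":4,"ty":-88},{"tx":6,"ty":-132},{"tx":8,"ty":-176},{"tx":10,"ty":-220}]'
python3 -m creep '[{"ty":-50,"spin":2},{"ty":-100,"spin":4},{"ty":-150,"spin":6},{"ty":-200,"spin":8},{"ty":-248,"spin":10}]'
python3 -m creep '[{"tz":-30},{"tz":-60},{"tz":-60},{"tz":-60}]'
python3 -c "from rig import *;print(get_obs()['orientation'],get_obs()['qpos'])"
```

```text
[-4.27111105e-01 -3.11207342e+00  1.88985425e-03] [ 1.18292948e+00  3.59252990e-01  1.51107692e+00  3.77008346e-05
  1.27251433e+00 -1.15095595e-01]validation failed for argument at $[0]...
validation failed for argument at $[0]...
validation failed for argument at $[0]...
validation failed for argument at $[0]...
validation failed for argument at $[0]...
```

All four keys seem to be required in every row, so I'll write them out.

```bash
python3 -m creep '[{"tx":40,"ty":-31,"tz":0,"spin":3},{"tx":80,"ty":-62,"tz":0,"spin":6},{"tx":120,"ty":-94,"tz":0,"spin":9},{"tx":160,"ty":-125,"tz":0,"spin":12},{"tx":200,"ty":-156,"tz":0,"spin":15}]' -1 60
python3 -m creep '[{"tx":20,"ty":-40,"tz":0,"spin":0},{"tx":40,"ty":-80,"tz":0,"spin":0},{"tx":60,"ty":-120,"tz":0,"spin":0},{"tx":80,"ty":-160,"tz":0,"spin":0},{"tx":100,"ty":-200,"tz":0,"spin":0}]'
```

```text
time_s: 0.7
position: [0.3599, 0.4226, 0.2053]
orientation: [0.013, 3.142, -0.0]
contact_force: [-0.5, -0.4, 0.6]
grip_width: 1.006
finger_force: 0.0
time_s: 1.2
position: [0.4592, 0.2223, 0.2053]
orientation: [0.017, 3.142, -0.0]
contact_force: [0.8, 0.1, -0.6]
grip_width: 1.0
finger_force: 0.0
```

```bash

python3 -m creep '[{"tx":2,"ty":-44,"tz":0,"spin":0},{"tx":4,"ty":-88,"tz":0,"spin":0},{"tx":6,"ty":-132,"tz":0,"spin":0},{"tx":8,"ty":-176,"tz":0,"spin":0},{"tx":10,"ty":-220,"tz":0,"spin":0}]'
python3 -m creep '[{"tx":0,"ty":-50,"tz":0,"spin":2},{"tx":0,"ty":-100,"tz":0,"spin":4},{"tx":0,"ty":-150,"tz":0,"spin":6},{"tx":0,"ty":-200,"tz":0,"spin":8},{"tx":-1,"ty":-250,"tz":0,"spin":10}]'
python3 -m creep '[{"tx":0,"ty":0,"tz":-30,"spin":0},{"tx":0,"ty":0,"tz":-70,"spin":0},{"tx":0,"ty":0,"tz":-100,"spin":0},{"tx":0,"ty":0,"tz":-100,"spin":0}]'
python3 - <<'E'
from v import *
for n in("top","scene"):
    s=snapshot(n);p=get_obs()["position"];u=proj(s,[p])[0].astype(int);print(p,u)
    c=s["image"][max(0,u[1]-60):u[1]+60,u[0]-70:u[0]+70,::-1];cv2.imwrite(f"pics/m_{n}.png",cv2.resize(c,None,fx=4,fy=4))
a=cv2.imread("pics/m_top.png");b=cv2.imread("pics/m_scene.png");cv2.imwrite("pics/m.png",cv2.resize(np.hstack([a,b]),(800,343)))
E
```

```text
time_s: 1.7
position: [0.4685, 0.0023, 0.2053]
orientation: [0.017, 3.141, -0.0]
contact_force: [0.5, 0.4, 0.6]
grip_width: 0.998
finger_force: 0.0
time_s: 2.2
position: [0.4674, -0.2481, 0.2053]
orientation: [-0.258, 3.131, -0.0]
contact_force: [1.3, -0.1, -0.6]
grip_width: 0.998
finger_force: 0.0
time_s: 2.6
position: [0.4645, -0.244, 0.1015]
orientation: [0.255, -3.125, -0.008]
contact_force: [-0.9, 0.6, 0.7]
grip_width: 1.002
finger_force: 0.0
[ 0.46611217 -0.2449347   0.10375816] [354 233]
[ 0.46761896 -0.24585244  0.10537872] [289 253]
```

View pics/m.png

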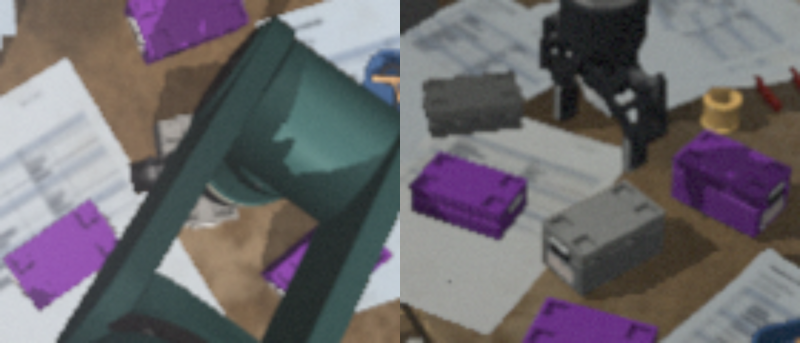

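The scene crop shows the open fingers astride the medium box, with tips near (565,118) and (632,165). They look slightly high, so I'll let the arm settle a little lower and check again before closing.

```bash

python3 -m creep '[{"tx":0,"ty":0,"tz":-15,"spin":0},{"tx":0,"ty":0,"tz":-30,"spin":0},{"tx":0,"ty":0,"tz":-40,"spin":0},{"tx":0,"ty":0,"tz":-40,"spin":0},{"tx":0,"ty":0,"tz":-40,"spin":0}]'
python3 - <<'E'
from v import *
s=snapshot("scene");p=get_obs()["position"];u=proj(s,[p])[0].astype(int);print(p,u)
c=s["image"][max(0,u[1]-50):u[1]+50,u[0]-60:u[0]+60,::-1];cv2.imwrite(f"pics/m2.png",cv2.resize(c,None,fx=5,fy=5))
E
```

```text
time_s: 3.2
position: [0.4685, -0.2463, 0.0663]
orientation: [-0.257, 3.13, -0.002]
contact_force: [0.5, 0.2, 0.2]
grip_width: 0.999
finger_force: 0.0
[ 0.4685594  -0.24642146  0.06633461] [289 265]
```

View pics/m2.png

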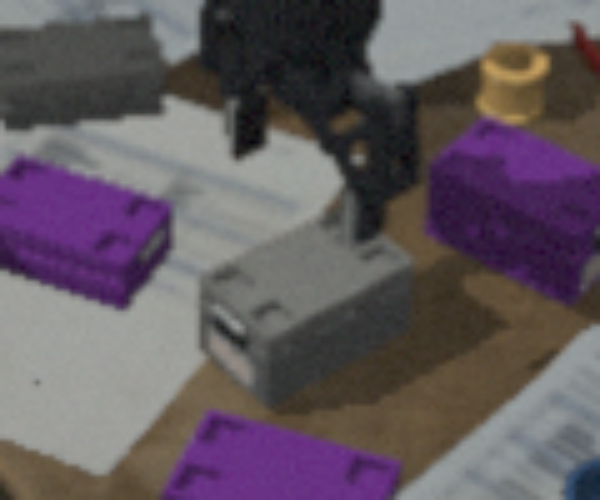

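The tips sit right over the box in plan (top view). In the scene view they are at (240,150) and (360,235), about 35 mm higher than the TCP reading implies. I'll descend to grasp height slowly while watching force, then look again before closing.

```bash

python3 -m creep '[{"tx":0,"ty":-1,"tz":-10,"spin":0},{"tx":0,"ty":-2,"tz":-20,"spin":0},{"tx":0,"ty":-2,"tz":-30,"spin":0},{"tx":0,"ty":-2,"tz":-36,"spin":0},{"tx":0,"ty":-2,"tz":-36,"spin":0}]'
python3 - <<'E'
from v import *
s=snapshot("scene");p=get_obs()["position"];u=proj(s,[p])[0].astype(int);print(p,u)
c=s["image"][max(0,u[1]-60):u[1]+40,u[0]-60:u[0]+60,::-1];cv2.imwrite(f"pics/m3.png",cv2.resize(c,None,fx=5,fy=5))
E
```

```text
time_s: 3.75
position: [0.4668, -0.2473, 0.0279]
orientation: [0.256, -3.129, -0.003]
contact_force: [0.4, 0.4, 0.1]
grip_width: 1.002
finger_force: 0.0
[ 0.4672217  -0.24759852  0.02846121] [289 276]
```

View pics/m3.png

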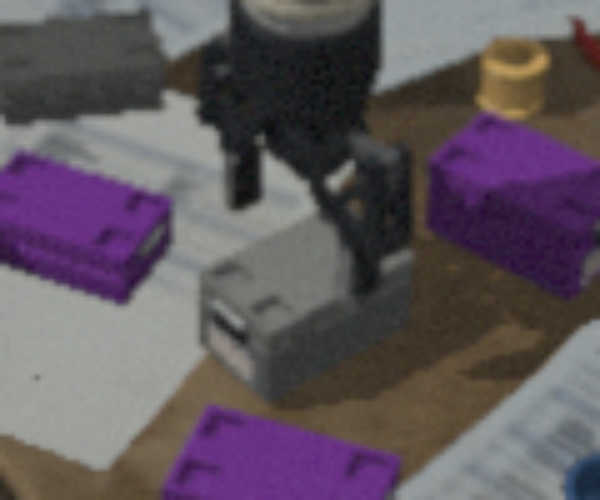

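The tips straddle the box on both sides, with the right tip at (362,295) about a third of the way down the side face. I'll lower 12 mm more and close.

```bash

python3 -m creep '[{"tx":0,"ty":0,"tz":-6,"spin":0},{"tx":0,"ty":0,"tz":-12,"spin":0},{"tx":0,"ty":0,"tz":-12,"spin":0},{"tx":0,"ty":0,"tz":-12,"spin":0}]'
python3 -m creep '[{"tx":0,"ty":0,"tz":0,"spin":0},{"tx":0,"ty":0,"tz":0,"spin":0},{"tx":0,"ty":0,"tz":0,"spin":0},{"tx":0,"ty":0,"tz":0,"spin":0},{"tx":0,"ty":0,"tz":0,"spin":0}]' 1 50
python3 -m creep '[{"tx":0,"ty":0,"tz":0,"spin":0},{"tx":0,"ty":0,"tz":0,"spin":0},{"tx":0,"ty":0,"tz":0,"spin":0},{"tx":0,"ty":0,"tz":0,"spin":0},{"tx":0,"ty":0,"tz":0,"spin":0}]'
```

```text
time_s: 4.2
position: [0.4676, -0.2479, 0.0171]
orientation: [0.257, -3.131, -0.0]
contact_force: [0.7, 0.6, 1.4]
grip_width: 1.007
finger_force: 0.0
time_s: 4.7
position: [0.4682, -0.2484, 0.0179]
orientation: [-0.257, 3.13, -0.002]
contact_force: [-1.3, -0.1, 5.5]
grip_width: 0.689
finger_force: 52.9
time_s: 5.2
position: [0.4683, -0.2484, 0.0179]
orientation: [-0.257, 3.13, -0.002]
contact_force: [-0.7, 1.0, 5.2]
grip_width: 0.685
finger_force: 52.9
```

```bash

python3 -m creep '[{"tx":0,"ty":0,"tz":10,"spin":0},{"tx":0,"ty":0,"tz":40,"spin":0},{"tx":0,"ty":0,"tz":80,"spin":0},{"tx":0,"ty":0,"tz":120,"spin":0},{"tx":0,"ty":0,"tz":150,"spin":0}]'
python3 -m creep '[{"tx":0,"ty":30,"tz":10,"spin":0},{"tx":0,"ty":70,"tz":20,"spin":0},{"tx":0,"ty":110,"tz":20,"spin":0},{"tx":0,"ty":150,"tz":20,"spin":0},{"tx":0,"ty":190,"tz":20,"spin":2}]'
python3 - <<'E'
from v import *
s=snapshot("scene");p=get_obs()["position"];u=proj(s,[p])[0].astype(int);print(p,u)
c=s["image"][max(0,u[1]-60):u[1]+50,u[0]-60:u[0]+60,::-1];cv2.imwrite(f"pics/m4.png",cv2.resize(c,None,fx=5,fy=5,interpolation=cv2.INTER_CUBIC))
E
```

```text
time_s: 5.7
position: [0.4679, -0.2479, 0.1699]
orientation: [-0.257, 3.13, -0.001]
contact_force: [0.1, -0.9, -2.6]
grip_width: 0.683
finger_force: 55.4
time_s: 6.2
position: [0.4669, -0.0563, 0.1876]
orientation: [0.311, -3.126, -0.0]
contact_force: [0.5, 2.0, -1.5]
grip_width: 0.682
finger_force: 55.4
[ 0.46559886 -0.05041245  0.18725367] [253 191]
```

View pics/m4.png

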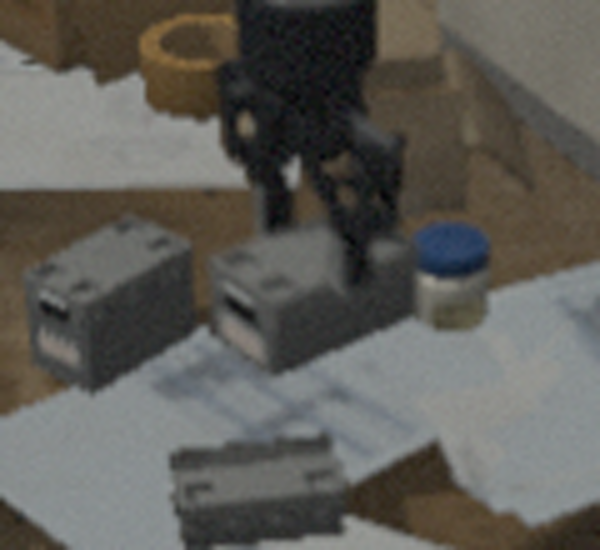

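The medium box is held level at (315,300), with the tips about 20 mm below its lid. Next I'll recheck the deep box pose, its yaw in particular.

```bash
python3 - <<'E'
from v import *
S=snapshot("scene");T=snapshot("top");T["image"]=cv2.imread("pics/top0.png")[:,:,::-1].copy()
S0=dict(S);S0["image"]=cv2.imread("pics/scene0.png")[:,:,::-1].copy()
for h,p0 in((.08,[.455,.224,.37]),(.058,[.469,-.2486,.158]),(.042,[.4585,.0075,-.31])):
  for nm,sh in(("T",[T]),("S0",[S0]),("S",[S]),("TS0",[T,S0]),("all",[T,S0,S])):
    if h==.058 and "S"==nm or h==.058 and nm=="all":continue
    r=np.array([fit(sh,np.array(p0)+d,h,c)[0] for c in(15,25,40) for d in([0,0,0],[.002,-.002,.03])]);r[:,2]=np.degrees(r[:,2])
    print(h,nm,np.median(r,0).round(4),r.std(0).round(4))
E
```

```text
0.08 T [ 0.4568  0.2246 22.089 ] [0.001  0.0006 0.3121]
0.08 S0 [ 0.4537  0.2242 21.9903] [7.000e-04 2.000e-04 4.638e-01]
0.08 S [ 0.4538  0.2241 22.1943] [0.0004 0.0003 0.0986]
0.08 TS0 [ 0.4549  0.2238 21.2914] [0.0003 0.0004 0.2957]
0.08 all [ 0.4547  0.224  21.7953] [2.000e-04 2.000e-04 3.562e-01]
0.058 T [ 0.4699 -0.2493  9.2084] [6.000e-04 1.000e-04 6.593e-01]
0.058 S0 [ 0.4678 -0.2481  8.5114] [3.000e-04 3.000e-04 3.104e-01]
0.058 TS0 [ 0.4686 -0.2487  8.8937] [0.0005 0.     0.2207]
0.042 T [ 4.60700e-01  7.70000e-03 -1.76685e+01] [0.     0.0001 0.0947]
0.042 S0 [ 4.55600e-01  6.30000e-03 -1.91513e+01] [1.000e-04 4.000e-04 4.601e-01]
0.042 S [ 4.60800e-01  1.04000e-02 -1.76221e+01] [0.0086 0.0033 0.7933]
0.042 TS0 [ 4.58000e-01  8.00000e-03 -1.79082e+01] [1.000e-04 0.000e+00 1.587e-01]
0.042 all [ 4.57800e-01  8.70000e-03 -1.82911e+01] [0.0001 0.0001 0.0973]
```

```bash

python3 -m creep '[{"tx":-2,"ty":30,"tz":0,"spin":2},{"tx":-5,"ty":70,"tz":0,"spin":4},{"tx":-7,"ty":110,"tz":0,"spin":6},{"tx":-9,"ty":150,"tz":0,"spin":8},{"tx":-11,"ty":190,"tz":0,"spin":10}]'
python3 -m creep '[{"tx":-1,"ty":40,"tz":-10,"spin":0.6},{"tx":-2,"ty":75,"tz":-20,"spin":0.6},{"tx":-3,"ty":92,"tz":-35,"spin":0.6},{"tx":-3,"ty":92,"tz":-50,"spin":0.6},{"tx":-3,"ty":92,"tz":-60,"spin":0.6}]'
python3 -m creep '[{"tx":0,"ty":0,"tz":0,"spin":0},{"tx":0,"ty":0,"tz":0,"spin":0},{"tx":0,"ty":0,"tz":0,"spin":0}]'
python3 -c "
from rig import *;from numpy import *;o=get_obs();r=o['orientation'];print(o['position'].round(4),degrees(2*arctan2(r[1],r[0]))%180)"
```

```text
time_s: 6.85
position: [0.4569, 0.1323, 0.1875]
orientation: [-0.582, 3.087, -0.001]
contact_force: [1.0, 1.6, -2.7]
grip_width: 0.685
finger_force: 55.6
time_s: 7.35
position: [0.4536, 0.2235, 0.1263]
orientation: [0.599, -3.083, 0.001]
contact_force: [0.5, -0.6, -1.9]
grip_width: 0.689
finger_force: 55.6
time_s: 7.65
position: [0.4546, 0.2236, 0.128]
orientation: [-0.597, 3.083, -0.0]
contact_force: [-0.7, 0.3, -3.3]
grip_width: 0.685
finger_force: 55.5
[0.4546 0.2236 0.128 ] 21.908143092992958
```

```bash
python3 - <<'E'
from v import *
S=snapshot("scene")
for c in(15,25,40):
  for z in(.166,.168,.170):
    p,f=fit([S],np.array([.4546,.2238,.382]),z,c);print(c,z,p[:2].round(4),np.degrees(p[2]).round(1),round(f,1))
E
python3 -m creep '[{"tx":0,"ty":0,"tz":-8,"spin":0},{"tx":0,"ty":0,"tz":-16,"spin":0},{"tx":0,"ty":0,"tz":-22,"spin":0},{"tx":0,"ty":0,"tz":-26,"spin":0},{"tx":0,"ty":0,"tz":-26,"spin":0}]'
```

```text
15 0.166 [0.4542 0.2328] 24.3 -5.2
15 0.168 [0.4537 0.2283] 22.4 -4.9
15 0.17 [0.4529 0.2252] 21.6 -4.8
25 0.166 [0.4538 0.2308] 24.3 -10.0
25 0.168 [0.4527 0.2272] 24.3 -10.0
25 0.17 [0.4511 0.2237] 24.2 -10.1
40 0.166 [0.4425 0.2253] 25.3 -25.1
40 0.168 [0.4413 0.2216] 25.3 -25.2
40 0.17 [0.4398 0.2179] 25.3 -25.5
time_s: 8.2
position: [0.4531, 0.2238, 0.1004]
orientation: [0.598, -3.082, 0.001]
contact_force: [0.2, 0.1, -2.0]
grip_width: 0.686
finger_force: 55.6
```

Still free at z 0.100, where unregistered contact would be about 0.098. I'll ease down in small steps and watch force.

```bash

for i in 1 ; do python3 -m creep '[{"tx":0,"ty":0,"tz":-1,"spin":0},{"tx":0,"ty":0,"tz":-2,"spin":0},{"tx":0,"ty":0,"tz":-3,"spin":0},{"tx":0,"ty":0,"tz":-3,"spin":0},{"tx":0,"ty":0,"tz":-3,"spin":0}]'; python3 -m creep '[{"tx":0,"ty":0,"tz":-1,"spin":0},{"tx":0,"ty":0,"tz":-2,"spin":0},{"tx":0,"ty":0,"tz":-2,"spin":0},{"tx":0,"ty":0,"tz":-2,"spin":0},{"tx":0,"ty":0,"tz":-2,"spin":0}]'; done
```

```text
time_s: 8.7
position: [0.4538, 0.2241, 0.0984]
orientation: [-0.599, 3.084, -0.0]
contact_force: [-0.5, 0.7, -2.5]
grip_width: 0.68
finger_force: 55.6
time_s: 9.2
position: [0.4538, 0.2241, 0.0963]
orientation: [-0.599, 3.084, -0.0]
contact_force: [0.3, -0.2, -1.3]
grip_width: 0.687
finger_force: 55.6
```

```bash

python3 -m creep '[{"tx":0,"ty":0,"tz":-1,"spin":0},{"tx":0,"ty":0,"tz":-2,"spin":0},{"tx":0,"ty":0,"tz":-2,"spin":0},{"tx":0,"ty":0,"tz":-2,"spin":0},{"tx":0,"ty":0,"tz":-2,"spin":0}]'; python3 -m creep '[{"tx":0,"ty":0,"tz":-1,"spin":0},{"tx":0,"ty":0,"tz":-2,"spin":0},{"tx":0,"ty":0,"tz":-2,"spin":0},{"tx":0,"ty":0,"tz":-2,"spin":0},{"tx":0,"ty":0,"tz":-2,"spin":0}]'
```

```text
time_s: 9.7
position: [0.4538, 0.224, 0.0943]
orientation: [-0.599, 3.084, -0.0]
contact_force: [1.0, -0.4, -1.3]
grip_width: 0.683
finger_force: 55.6
time_s: 10.2
position: [0.4538, 0.224, 0.0923]
orientation: [-0.599, 3.084, -0.0]
contact_force: [-0.5, 0.1, -2.8]
grip_width: 0.684
finger_force: 55.6
```

```bash

python3 -m creep '[{"tx":0,"ty":0,"tz":-0.5,"spin":0},{"tx":0,"ty":0,"tz":-1,"spin":0},{"tx":0,"ty":0,"tz":-1,"spin":0},{"tx":0,"ty":0,"tz":-1,"spin":0}]'; python3 -m creep '[{"tx":0,"ty":0,"tz":-0.5,"spin":0},{"tx":0,"ty":0,"tz":-1,"spin":0},{"tx":0,"ty":0,"tz":-1,"spin":0},{"tx":0,"ty":0,"tz":-1,"spin":0}]'
```

```text
time_s: 10.6
position: [0.4539, 0.2242, 0.0918]
orientation: [-0.599, 3.084, 0.0]
contact_force: [-2.8, -1.4, 5.5]
grip_width: 0.688
finger_force: 56.4
time_s: 11.0
position: [0.454, 0.2242, 0.0917]
orientation: [-0.598, 3.083, 0.0]
contact_force: [-4.2, -1.1, 14.4]
grip_width: 0.685
finger_force: 57.5
```

Contact came at 0.0918, the seated height. I'll relax the push, open and rise.

```bash

python3 -m creep '[{"tx":0,"ty":0,"tz":1,"spin":0},{"tx":0,"ty":0,"tz":1,"spin":0}]'
python3 -m creep '[{"tx":0,"ty":0,"tz":0,"spin":0},{"tx":0,"ty":0,"tz":0,"spin":0},{"tx":0,"ty":0,"tz":0,"spin":0},{"tx":0,"ty":0,"tz":0,"spin":0},{"tx":0,"ty":0,"tz":0,"spin":0}]' -1
python3 -m creep '[{"tx":0,"ty":0,"tz":15,"spin":0},{"tx":0,"ty":0,"tz":40,"spin":0},{"tx":0,"ty":0,"tz":75,"spin":0},{"tx":0,"ty":0,"tz":110,"spin":0},{"tx":0,"ty":0,"tz":135,"spin":0}]'
python3 -m creep '[{"tx":1,"ty":-40,"tz":0,"spin":-8},{"tx":2,"ty":-85,"tz":0,"spin":-16},{"tx":3,"ty":-130,"tz":0,"spin":-24},{"tx":4,"ty":-175,"tz":0,"spin":-32},{"tx":4,"ty":-215,"tz":0,"spin":-40}]'
python3 - <<'E'
from v import *
S=snapshot("scene")
r=[fit([S],np.array([.454,.224,.382]),.132,c)[0] for c in(15,25,40)];print(np.array(r).round(4))
o=get_obs();q=o['orientation'];print(o['position'].round(4),np.degrees(2*np.arctan2(q[1],q[0]))%180)
c=S["image"][130:250,150:290,::-1];cv2.imwrite("pics/st1.png",cv2.resize(c,None,fx=5,fy=5,interpolation=cv2.INTER_CUBIC))
E
```

```text
time_s: 11.2
position: [0.454, 0.2242, 0.0918]
orientation: [-0.599, 3.083, 0.0]
contact_force: [-2.8, -0.5, 7.2]
grip_width: 0.689
finger_force: 56.7
time_s: 11.7
position: [0.4538, 0.224, 0.0911]
orientation: [0.599, -3.084, 0.0]
contact_force: [0.2, 0.5, 1.2]
grip_width: 0.999
finger_force: 0.0
time_s: 12.2
position: [0.4544, 0.2242, 0.2285]
orientation: [-0.598, 3.082, 0.0]
contact_force: [0.6, 1.1, -0.4]
grip_width: 0.999
finger_force: 0.0
time_s: 12.7
position: [0.4576, 0.0071, 0.2264]
orientation: [0.501, 3.101, -0.001]
contact_force: [0.3, 0.5, -0.1]
grip_width: 1.0
finger_force: 0.0
[[0.4543 0.2278 0.3742]
 [0.4536 0.2272 0.3967]
 [0.4541 0.2268 0.4111]]
[0.4579 0.0018 0.2264] 161.1333450492704
```

View pics/st1.png

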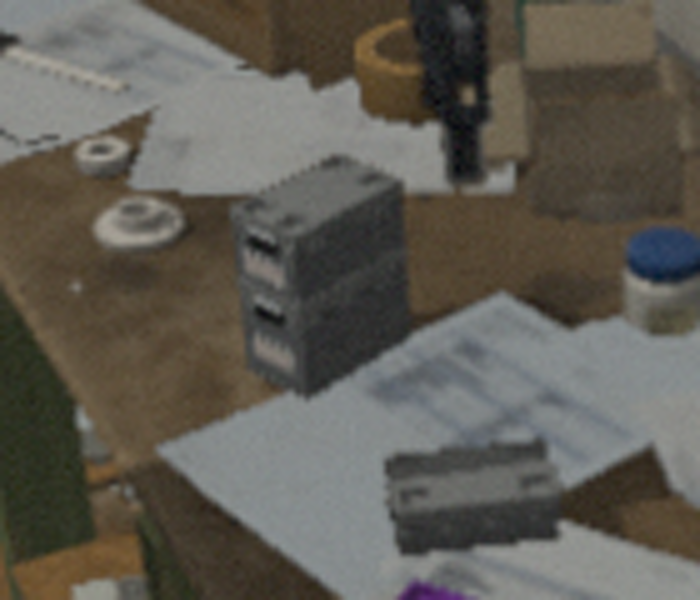

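The medium box sits flush and square on the deep one, with the stack at (320,270) and its edges aligned. Next is the shallow box at about (0.458, 0.0075), yaw −18°.

```bash

python3 -m creep '[{"tx":0,"ty":0,"tz":-30,"spin":0.5},{"tx":0,"ty":0,"tz":-70,"spin":0.8},{"tx":0,"ty":0,"tz":-110,"spin":0.8},{"tx":0,"ty":0,"tz":-140,"spin":0.8},{"tx":0,"ty":0,"tz":-140,"spin":0.8}]'
python3 -m creep '[{"tx":0,"ty":0,"tz":0,"spin":0},{"tx":0,"ty":0,"tz":0,"spin":0}]'
```

```text
time_s: 13.25
position: [0.4542, 0.0096, 0.0831]
orientation: [-0.469, -3.098, 0.0]
contact_force: [-0.4, 0.4, -0.5]
grip_width: 1.0
finger_force: 0.0
time_s: 13.45
position: [0.4593, 0.0089, 0.0878]
orientation: [0.47, 3.103, -0.0]
contact_force: [0.9, -0.1, -0.9]
grip_width: 1.0
finger_force: 0.0
```

```bash

python3 -m creep '[{"tx":-1,"ty":-1.4,"tz":-20,"spin":-0.8},{"tx":-1,"ty":-1.4,"tz":-40,"spin":-0.8},{"tx":-1,"ty":-1.4,"tz":-55,"spin":-0.8},{"tx":-1,"ty":-1.4,"tz":-68,"spin":-0.8},{"tx":-1,"ty":-1.4,"tz":-76,"spin":-0.8}]'
python3 -m creep '[{"tx":0,"ty":0,"tz":0,"spin":0},{"tx":0,"ty":0,"tz":0,"spin":0}]'
python3 - <<'E'
from v import *
s=snapshot("scene");p=get_obs()["position"];u=proj(s,[p])[0].astype(int);print(p,u)
c=s["image"][max(0,u[1]-55):u[1]+40,u[0]-60:u[0]+60,::-1];cv2.imwrite(f"pics/s1.png",cv2.resize(c,None,fx=6,fy=6,interpolation=cv2.INTER_CUBIC))
E
```

```text
time_s: 13.95
position: [0.4582, 0.0075, 0.011]
orientation: [0.492, 3.1, -0.0]
contact_force: [-0.0, -0.4, 0.8]
grip_width: 0.999
finger_force: 0.0
time_s: 14.15
position: [0.4577, 0.0075, 0.0111]
orientation: [0.492, 3.101, -0.0]
contact_force: [-0.4, -0.1, 0.2]
grip_width: 0.996
finger_force: 0.0
[0.45768619 0.00753666 0.01118206] [244 232]
```

View pics/s1.png

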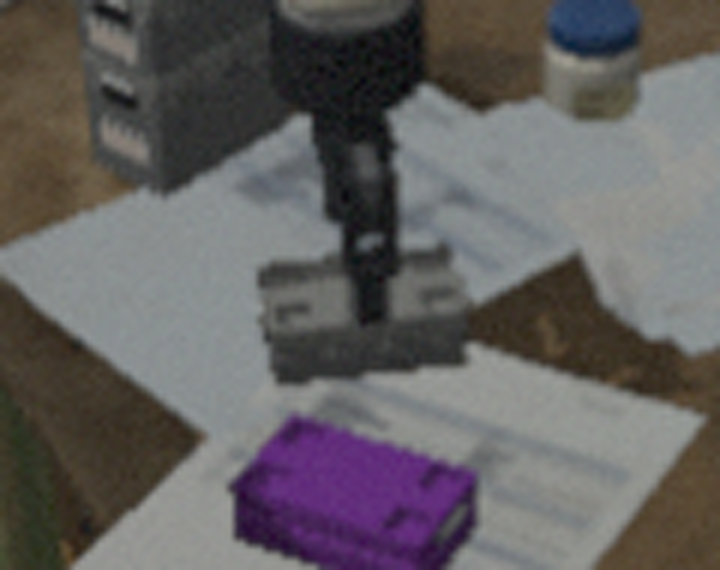

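The shallow box's near finger ends about level with the lid edge, tip at (372,322), so this is too shallow a grip. I'll go down 6 mm more, guarded, and close.

```bash

python3 -m creep '[{"tx":0,"ty":0,"tz":-2,"spin":0},{"tx":0,"ty":0,"tz":-4,"spin":0},{"tx":0,"ty":0,"tz":-6,"spin":0},{"tx":0,"ty":0,"tz":-6,"spin":0}]'
python3 -m creep '[{"tx":0,"ty":0,"tz":0,"spin":0},{"tx":0,"ty":0,"tz":0,"spin":0},{"tx":0,"ty":0,"tz":0,"spin":0},{"tx":0,"ty":0,"tz":0,"spin":0},{"tx":0,"ty":0,"tz":0,"spin":0}]' 1 50
python3 -m creep '[{"tx":0,"ty":0,"tz":0,"spin":0},{"tx":0,"ty":0,"tz":0,"spin":0},{"tx":0,"ty":0,"tz":0,"spin":0}]'
```

```text
time_s: 14.6
position: [0.4565, 0.0076, 0.0041]
orientation: [-0.492, -3.102, 0.0]
contact_force: [0.4, 0.0, -0.5]
grip_width: 1.003
finger_force: 0.0
time_s: 15.1
position: [0.4568, 0.0076, 0.0047]
orientation: [0.492, 3.103, -0.0]
contact_force: [-1.0, -0.3, 5.5]
grip_width: 0.681
finger_force: 52.0
time_s: 15.4
position: [0.4568, 0.0077, 0.0047]
orientation: [0.492, 3.103, -0.0]
contact_force: [-1.5, 0.1, 7.0]
grip_width: 0.681
finger_force: 52.0
```

```bash

python3 -m creep '[{"tx":0,"ty":0,"tz":10,"spin":0},{"tx":0,"ty":0,"tz":40,"spin":0},{"tx":0,"ty":0,"tz":80,"spin":0},{"tx":0,"ty":0,"tz":120,"spin":0},{"tx":0,"ty":0,"tz":155,"spin":0}]'
python3 -m creep '[{"tx":0,"ty":20,"tz":20,"spin":5},{"tx":0,"ty":45,"tz":30,"spin":11},{"tx":0,"ty":75,"tz":30,"spin":17},{"tx":0,"ty":105,"tz":30,"spin":23},{"tx":0,"ty":130,"tz":30,"spin":28}]'
python3 -m creep '[{"tx":-1,"ty":25,"tz":0,"spin":5},{"tx":-2,"ty":50,"tz":0,"spin":9},{"tx":-3,"ty":70,"tz":0,"spin":12},{"tx":-4,"ty":86,"tz":0,"spin":12},{"tx":-4,"ty":86,"tz":0,"spin":12}]'
python3 -m creep '[{"tx":0,"ty":0,"tz":0,"spin":0},{"tx":0,"ty":0,"tz":0,"spin":0},{"tx":0,"ty":0,"tz":0,"spin":0}]'
python3 -c "
from rig import *;from numpy import *;o=get_obs();r=o['orientation'];print(o['position'].round(4),degrees(2*arctan2(r[1],r[0]))%180)"
```

```text
time_s: 15.9
position: [0.4564, 0.0077, 0.1615]
orientation: [0.492, 3.102, -0.0]
contact_force: [0.9, -0.4, -2.5]
grip_width: 0.68
finger_force: 55.3
time_s: 16.4
position: [0.456, 0.139, 0.1898]
orientation: [0.28, -3.129, -0.0]
contact_force: [0.0, -0.1, -3.1]
grip_width: 0.682
finger_force: 55.3
time_s: 16.9
position: [0.4521, 0.2252, 0.1895]
orientation: [0.602, -3.083, -0.001]
contact_force: [-0.2, -0.3, -2.8]
grip_width: 0.681
finger_force: 55.3
time_s: 17.2
position: [0.4527, 0.2228, 0.1893]
orientation: [0.597, -3.084, 0.001]
contact_force: [0.3, -0.1, -2.2]
grip_width: 0.681
finger_force: 55.3
[0.4527 0.2228 0.1893] 21.91697132381171
```

```bash

python3 -m creep '[{"tx":0,"ty":0.9,"tz":-12,"spin":0},{"tx":0,"ty":0.9,"tz":-25,"spin":0},{"tx":0,"ty":0.9,"tz":-38,"spin":0},{"tx":0,"ty":0.9,"tz":-46,"spin":0},{"tx":0,"ty":0.9,"tz":-49,"spin":0}]'
python3 -m creep '[{"tx":0,"ty":0,"tz":0,"spin":0},{"tx":0,"ty":0,"tz":0,"spin":0},{"tx":0,"ty":0,"tz":0,"spin":0}]'
```

```text
time_s: 17.7
position: [0.4519, 0.224, 0.1389]
orientation: [0.598, -3.082, 0.001]
contact_force: [0.5, 0.0, -2.4]
grip_width: 0.681
finger_force: 55.3
time_s: 18.0
position: [0.4533, 0.2247, 0.1408]
orientation: [-0.598, 3.083, 0.0]
contact_force: [-0.1, -0.5, -2.6]
grip_width: 0.68
finger_force: 55.3
```

```bash

python3 -m creep '[{"tx":-0.3,"ty":-0.8,"tz":-1.5,"spin":0},{"tx":-0.3,"ty":-0.8,"tz":-3,"spin":0},{"tx":-0.3,"ty":-0.8,"tz":-3,"spin":0},{"tx":-0.3,"ty":-0.8,"tz":-3,"spin":0}]'
python3 -m creep '[{"tx":0,"ty":0,"tz":-1,"spin":0},{"tx":0,"ty":0,"tz":-2,"spin":0},{"tx":0,"ty":0,"tz":-2,"spin":0},{"tx":0,"ty":0,"tz":-2,"spin":0}]'
python3 -m creep '[{"tx":0,"ty":0,"tz":-1,"spin":0},{"tx":0,"ty":0,"tz":-1,"spin":0},{"tx":0,"ty":0,"tz":-1,"spin":0}]'
```

```text
time_s: 18.4
position: [0.4524, 0.2237, 0.1372]
orientation: [0.599, -3.084, 0.0]
contact_force: [-0.4, -0.4, -1.9]
grip_width: 0.683
finger_force: 55.3
time_s: 18.8
position: [0.4524, 0.2237, 0.1352]
orientation: [0.599, -3.084, 0.0]
contact_force: [-0.5, 0.6, -2.4]
grip_width: 0.682
finger_force: 55.3
time_s: 19.1
position: [0.4524, 0.2237, 0.1342]
orientation: [0.599, -3.084, 0.0]
contact_force: [0.3, -1.5, -2.4]
grip_width: 0.684
finger_force: 55.3
```

No contact force at 0.1342, and unregistered contact would have been at 0.1367, so the feet look to be entering.

```bash

python3 -m creep '[{"tx":0,"ty":0,"tz":-1,"spin":0},{"tx":0,"ty":0,"tz":-2,"spin":0},{"tx":0,"ty":0,"tz":-2,"spin":0},{"tx":0,"ty":0,"tz":-2,"spin":0}]'
python3 -m creep '[{"tx":0,"ty":0,"tz":-1,"spin":0},{"tx":0,"ty":0,"tz":-1,"spin":0},{"tx":0,"ty":0,"tz":-1,"spin":0}]'
python3 -m creep '[{"tx":0,"ty":0,"tz":-0.7,"spin":0},{"tx":0,"ty":0,"tz":-0.7,"spin":0},{"tx":0,"ty":0,"tz":-0.7,"spin":0}]'
```

```text
time_s: 19.5
position: [0.4524, 0.2237, 0.1322]
orientation: [0.599, -3.084, 0.0]
contact_force: [0.3, -0.1, -2.9]
grip_width: 0.682
finger_force: 55.3
time_s: 19.8
position: [0.4525, 0.2237, 0.1312]
orientation: [0.599, -3.084, 0.0]
contact_force: [0.5, -1.0, -1.8]
grip_width: 0.685
finger_force: 55.3
time_s: 20.1
position: [0.4526, 0.2238, 0.1307]
orientation: [-0.599, 3.084, -0.0]
contact_force: [-1.6, -0.0, 0.1]
grip_width: 0.683
finger_force: 55.6
```

Contact begins at 0.1307, exactly the predicted seated height. I'll open and back off.

```bash

python3 -m creep '[{"tx":0,"ty":0,"tz":0,"spin":0},{"tx":0,"ty":0,"tz":0,"spin":0},{"tx":0,"ty":0,"tz":0,"spin":0},{"tx":0,"ty":0,"tz":0,"spin":0},{"tx":0,"ty":0,"tz":0,"spin":0}]' -1
python3 -m creep '[{"tx":0,"ty":0,"tz":12,"spin":0},{"tx":0,"ty":0,"tz":35,"spin":0},{"tx":0,"ty":0,"tz":65,"spin":0},{"tx":0,"ty":0,"tz":95,"spin":0},{"tx":0,"ty":0,"tz":110,"spin":0}]'
python3 -m creep '[{"tx":0,"ty":-40,"tz":0,"spin":0},{"tx":0,"ty":-85,"tz":0,"spin":0},{"tx":0,"ty":-130,"tz":0,"spin":0},{"tx":0,"ty":-175,"tz":0,"spin":0},{"tx":0,"ty":-200,"tz":0,"spin":0}]'
python3 -m creep '[{"tx":0,"ty":0,"tz":0,"spin":0},{"tx":0,"ty":0,"tz":0,"spin":0},{"tx":0,"ty":0,"tz":0,"spin":0}]'
python3 - <<'E'
from v import *
S=snapshot("scene")
for z in(.168,.174):
  for c in(15,25,40):
    p,f=fit([S],np.array([.454,.224,.382]),z,c);print(z,p.round(4),round(f,1))
E
```

```text
time_s: 20.6
position: [0.4525, 0.2237, 0.1306]
orientation: [-0.599, 3.084, -0.0]
contact_force: [0.3, -0.2, 0.5]
grip_width: 0.995
finger_force: 0.0
time_s: 21.1
position: [0.4539, 0.2242, 0.2443]
orientation: [-0.598, 3.079, 0.001]
contact_force: [0.8, 0.7, -0.1]
grip_width: 0.999
finger_force: 0.0
time_s: 21.6
position: [0.4523, 0.021, 0.2416]
orientation: [-0.596, 3.084, -0.002]
contact_force: [0.3, 0.4, -0.0]
grip_width: 1.001
finger_force: 0.0
time_s: 21.9
position: [0.4525, 0.0246, 0.2409]
orientation: [-0.599, 3.083, 0.0]
contact_force: [-0.3, -0.1, 0.4]
grip_width: 1.0
finger_force: 0.0
0.168 [0.453  0.2283 0.3868] -10.8
0.168 [0.4532 0.2271 0.3679] -23.1
0.168 [0.4532 0.2271 0.3691] -34.7
0.174 [0.449  0.217  0.4007] -10.5
0.174 [0.4491 0.2164 0.3717] -23.1
0.174 [0.4489 0.2162 0.3707] -35.8
```

The fitted top lid lies within 1 mm of the medium box's fit when I assume the registered height. I can hand it in.

```bash
python3 -c "from rig import *;print(close_job())"
```

```text
the job is handed in; nothing more can be done
None
```

I stacked the medium box on the deepest and the shallowest on top, each seated at its registered height, and handed the job in at about 22 s; `close_job()` returned no verdict, so I don't know the judge's result.

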